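Lock the filter cartridge into the bench fume extractor

ROBOT

A 6-joint arm with a two-finger parallel gripper is mounted at the origin on a cart in front of the work surface, level with it; the furniture and walls round the work are solid. World frame = base frame: x ahead of the robot, y to its left, z up, the work surface at z = 0. Lengths are in mm, angles in rad, forces in N, time in s.
With the tool pointing down it reaches from about 400 to 925 mm from the base axis. Payload 12.5 kg.
Tool frame: the origin (TCP) lies on the mounting face of the last link; the fingertips stand 190 mm ahead of it and the grasp point (between the pads) lies 171 mm ahead of it; z points along the fingers, y is the line along which they close (so a half turn about z gives the same grasp; the last joint's range is limited). The gripper opens to 95 mm and grips with 3 to 60 N. Pads are 20 mm wide; open, the fingers measure 119 mm over their backs; the gripper's body (75 mm by 180 mm) begins 59 mm behind the grasp point.
Start: joints at [-1.349, 0.491, 1.559, -0, 1.092, -0.106], TCP at [201.245, -591.714, 404.761] pointing down, gripper open.
Joint ranges: [-3.1, 3.1], [-0.84, 2.19], [0.05, 2.79], [-1.13, 4.28], [0.06, 2.93], [-2.69, 2.69]. Speed limits (rad/s): [2.22, 2.22, 2.79, 3.14, 3.14, 3.14].

INTERFACE

Orientations are given as [roll, pitch, yaw] about the fixed x, y, z axes, in that order (R = Rz(yaw) Ry(pitch) Rx(roll)).
In Python, from cell import env gives the robot as it stands.
- The arm moves only by the tool carry_out, never from a script. Its argument "series" is a list of rows, each a list of 5 numbers: the shift along the tool's x, y, z in m, then the turn about the tool's z in degrees, then the opening, from 0 (shut) to 1 (fully open). A call has 1 to 20 rows; each row is the pose to reach, as a shift and turn from the pose commanded when the call began, along the tool's axes at that moment; what a row does not reach only later rows make up. A row lasts 1/8 s, in which the tool goes at most 62.5 mm and 10.7 degrees, less where a joint would pass 70% of its speed; a pose out of reach is approached as far as the arm can. A call with a gripper value outside its range is refused whole. The fingers move at their own pace and stop on an object; the grip force is fixed at half the most. Time passes only in rows, so rows that repeat a pose let the fingers close. It gives the time, the measured TCP pose, the force, the opening and the grip force at its end, in the units of the state.
- env.state(): the state, without advancing time (a new reading comes with each control period).
- env.read_camera(name): name is "side" or "top" or "wrist"; returns (picture, depth): 480x640x3 uint8, red, green, blue; 480x640 float32, mm along the optical axis (not along the pixel's ray), 0 where there is no reading.
- env.get_calibration(name): a dict with "intrinsics" (3x3 intrinsics, pixels), "cam_to_world" (4x4, takes a point from camera to world coordinates); the wrist camera has in their place "T_tool_cam" (4x4, takes a point from camera to tool coordinates, whose origin is the TCP and whose axes are the flange's). Camera axes: x right, y up, looking along -z (the intrinsics and any distortion apply to the point x, -y, -z); pixel columns grow to the right and rows downward; lengths in mm; the calibration is good to about 2 mm. The wrist camera is an equidistant fisheye: a pixel r from the principal point sees the ray r / f radians off the axis. A picture is of the moment at which its call begins: read the wrist's pose just before it. get_calibration takes no time and is no camera call.
- env.job_done(): hands the job in; it is judged then, once.
The state is a dict: "t": time; "joints": joint angles; "qvel": joint speeds; "tau": joint torques, N m; "eef_pos": TCP position; "tcp_rot": TCP orientation; "ft_force": force on the tool from outside, world axes, zero at the start; "moment": the same for the moment, N m; "opening": opening from 0.0 (shut) to 1.0 (fully open); "grip_force": force on a finger pad.
Only numpy, scipy, OpenCV 4.12 (cv2) and the standard library are available. Lean on these libraries where they do the work, as an engineer would, in place of code of your own. Each camera call takes 0.05 s, during which the arm holds its last target. There are 200 camera calls.

TASK

Fit the blue-capped filter cartridge to the bench fume extractor: put it into the round metal collar on the sloping face with its two lugs in the two entry slots, push it in against the spring, and turn it a quarter clockwise until it clicks home, without forcing it. Let go, leaving the cartridge locked in the collar and the screwdriver, cutters and multimeter lying on the bench where they are.

Things in the scene. Friction and masses are not known exactly. Their poses are not given: they have to be found in the camera images.
- cartridge_mid (a point): Middle of the loose filter cartridge (about 0.16 kg, upright on the bench at the start): on its axis, 35 mm above its foot. z points from the foot to the grip bar, x along the bar. From the foot up: round body, 48 mm in diameter, 0-38 mm, its lowest 5 mm tapered; blue cap disc, 72 mm in diameter, 38-44 mm; blue grip bar on top, 62 mm long, 14 mm wide, 44-70 mm.
- cartridge_lug (a point): Centre of one of the cartridge's two steel lugs, straight under the +x end of the grip bar, 23.5 mm above the foot and 27 mm from the axis; the other is opposite, under the -x end, so a half turn gives the same part. Each is 10 mm wide and 7 mm high (20-27 mm above the foot, lower edges tapered) and reaches 30.5 mm from the axis.
- collar: Metal bayonet collar, 92 mm wide, fixed on the sloping face of the extractor (white box with dark cheeks, 165x150x115 mm). Origin: centre of its mouth, level with its top ring; z points out of the mouth along its axis, 35 degrees from vertical, leaning to the box's front; x up the slope, y level. Bore 52 mm. The lip, 7 mm thick, stops the lugs except at two slots.
- slot (a point): One of the two opposite entry slots in the collar's lip (red dots), at its mouth, 29.5 mm from the axis, 80 degrees counter-clockwise (seen from outside) from the collar's x. Slots are 34 degrees wide and reach 33 mm from the axis. Below the lip a lug can only go clockwise, 80 degrees, and only while cartridge_mid is less than 1 mm outside the mouth; at -3 mm the cap disc meets the collar.
- catch (a point): Over one of the two catches, on the collar's top ring (green dots), 29.5 mm from the axis on its x line; the other is opposite. Below, the lip's underside has a notch 3 mm deep and 32 degrees wide with a stop just past it. When the bar lies along the collar's x and the push is eased off, the spring lifts the lugs into the notches: locked, cartridge_mid is on the axis, 4 mm outside the mouth.
- spring_plate (a joint): Travel in m of the spring plate inside the collar, 0 at rest, growing as it is pushed in, at most 0.0185; 650 N/m, no preload. The foot meets it 20 mm inside the mouth, just as the lugs come to the slots. About 0.011 (7 N) with the cartridge locked, over 0.014 (9 N) while the lugs pass under the lip, 0.018 (12 N) with the cap disc against the collar.
- red_screwdriver: Loose screwdriver with red handle, 158 mm long, lying on the bench, leave it alone; origin in its middle, on the bench
- cutters: Loose red-handled cutters, 135 mm long, lying on the bench, leave them alone; origin in their middle, on the bench
- multimeter: Loose orange multimeter, 136 x 68 x 42 mm, lying on the bench, leave it alone; origin in its middle, on the bench
Not all that is in view belongs to the job. Leave any green, orange or pink look-alike of the part that bears cartridge_mid alone.

How it is judged (in metres and radians):
On the way:
1. the cartridge is in the collar and pushed in against the spring (value of joint spring_plate above 0.0125 m and z of cartridge_mid in the frame of collar below 0.003 m and angle between the z axis of cartridge_mid and the z axis of collar, either way round below 0.15 rad), for 0.1 s.
At the end, for the whole second after the job is handed in: The cartridge is locked in the collar and at rest: grip bar within 0.2 rad of the collar's x line, axes within 0.1 rad, its middle within 4 mm of the collar's axis and 1.5 to 6.5 mm outside the mouth (both lugs caught in their notches), the spring still compressed by more than 8 mm (angle between the x axis of cartridge_mid and the x axis of collar, either way round below 0.2 rad and angle between the z axis of cartridge_mid and the z axis of collar, either way round below 0.1 rad and z of cartridge_mid in the frame of collar between 0.0015 and 0.0065 m and x of cartridge_mid in the frame of collar between -0.004 and 0.004 m and y of cartridge_mid in the frame of collar between -0.004 and 0.004 m and value of joint spring_plate above 0.008 m and velocity of joint spring_plate below 0.01 m/s); the robot touches nothing.
It fails at once if a tool lying on the bench is moved by more than 30 mm (distance of any of red_screwdriver, cutters, multimeter from where it was at the start of the episode above 0.03 m).
It fails at once if the collar or the spring plate in it is forced, with over 80 N (contact force between anything else and collar above 80 N).
It also fails if it takes over 45 s, if anything falls off the work surface, if the arm or the gripper's body presses on something with over 40 N, if the wrist force passes 120 N, or if a joint passes its speed limit or range.

## Working session

There is one attempt and no reset: what is moved stays moved. The work goes in short steps, Python scripts to look and compute and a tool call to move; the robot and the scene stay as the last step left them, time stands still between calls to the robot, and variables do not carry over. Pictures are saved under pics/ and viewed, at most 10 in all, crops included, and the job is handed in when it is done.

Besides the shell and the picture viewer there is one more tool, called after "Call:" as name(argument=value, ...), one argument or row to a line, values as JSON. carry_out: Moves the arm, as the interface text tells. Its arguments: {"type":"object","properties":{"series":{"type":"array","items":{"type":"array","items":{"type":"number"}}}},"required":["series"]}

```bash
ls; mkdir -p pics; python3 - <<'E'
from cell import env
import cv2,numpy as np
for n in("side","top","wrist"):
    p,d=env.read_camera(n); np.savez(f"pics/{n}0.npz",p=p,d=d); cv2.imwrite(f"pics/{n}0.png",p[:,:,::-1])
    c=env.get_calibration(n); print(n,{k:np.round(v,3).tolist() if not isinstance(v,str) else v for k,v in c.items()})
print(env.state())
E
```

```text
pics
side {'intrinsics': [[577.668, 0.0, 323.587], [0.0, 577.668, 248.877], [0.0, 0.0, 1.0]], 'cam_to_world': [[-0.999, -0.017, 0.039, 564.574], [0.042, -0.485, 0.873, 1363.37], [0.004, 0.874, 0.486, 876.009], [0.0, 0.0, 0.0, 1.0]]}
top {'intrinsics': [[591.619, 0.0, 318.782], [0.0, 591.619, 245.448], [0.0, 0.0, 1.0]], 'cam_to_world': [[-0.027, 0.992, -0.127, 285.58], [-1.0, -0.028, -0.006, -61.561], [-0.009, 0.126, 0.992, 1755.515], [0.0, 0.0, 0.0, 1.0]]}
wrist {'intrinsics': [[371.648, 0.0, 322.105], [0.0, 371.648, 242.765], [0.0, 0.0, 1.0]], 'T_tool_cam': [[0.001, 0.971, 0.238, 67.563], [1.0, -0.001, 0.0, 0.756], [0.0, 0.238, -0.971, 20.687], [0.0, 0.0, 0.0, 1.0]]}
{'t': 0.15, 'joints': array([-1.34859769e+00,  4.91402830e-01,  1.55930178e+00,  1.19773752e-05,
        1.09169339e+00, -1.05622432e-01]), 'qvel': array([-0.00094329, -0.00167001, -0.00135731, -0.00070247, -0.00137712,
       -0.00038448]), 'tau': array([ 4.21029457e-03, -6.12893772e+01, -2.58278757e+01,  6.93135825e-02,
        4.73059842e-02, -9.05269758e-05]), 'eef_pos': array([ 201.24286684, -591.69440816,  404.30991935]), 'tcp_rot': array([-3.14079292e+00, -9.54692657e-05,  3.27815503e-01]), 'ft_force': array([-0.15452622,  0.07986617,  0.60622703]), 'moment': array([0.02817819, 0.02896354, 0.02342888]), 'grip_force': 0.0, 'opening': 1.0021504995721267}
```

View pics/top0.png

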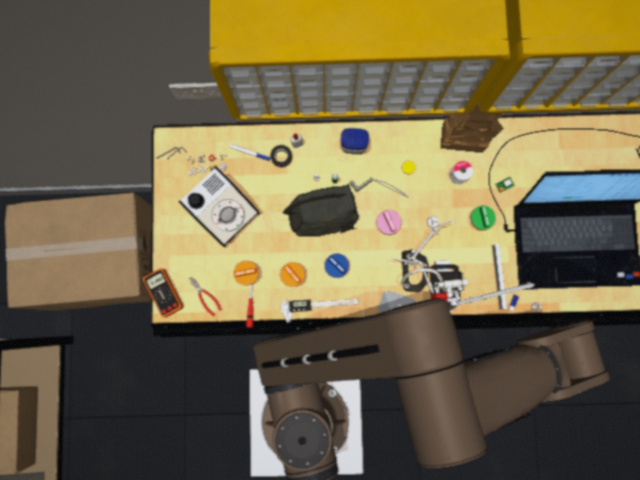

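View pics/side0.png

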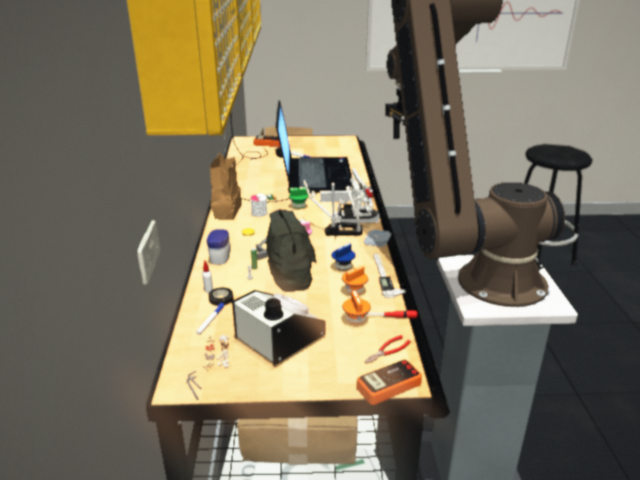

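The top view shows the workspace; the side view matches it. Cartridge candidates in the top view:
- Blue (337,265): the one to use.
- Orange (247,272) and (292,274): look-alikes.
- Pink (389,222) and green (483,217): look-alikes.
- Dark-blue jar (355,140): unrelated.

The extractor collar is near (228,213). Tools are the multimeter (163,293), cutters (205,297) and screwdriver (250,310).

```bash
cat > h.py <<'E'
import numpy as np,cv2
from cell import env
from scipy.spatial.transform import Rotation as R
def cal(n):
    c=env.get_calibration(n); return np.array(c["intrinsics"]),np.array(c["cam_to_world"] if "cam_to_world" in c else c["T_tool_cam"])
def toolT(s):
    T=np.eye(4);T[:3,:3]=R.from_euler("xyz",s["tcp_rot"]).as_matrix();T[:3,3]=s["eef_pos"];return T
def rays(n,uv,T=None):
    """unit-depth rays; returns origin, dirs (depth along axis =1 for pinhole)"""
    K,C=cal(n)
    if T is not None: C=T@C
    uv=np.atleast_2d(uv).astype(float)
    x=(uv[:,0]-K[0,2])/K[0,0]; y=(uv[:,1]-K[1,2])/K[1,1]
    if n=="wrist":
        r=np.hypot(x,y)+1e-12; x,y=x/r*np.tan(r),y/r*np.tan(r)
    d=np.c_[x,-y,-np.ones(len(x))]
    return C[:3,3],d@C[:3,:3].T
def plane(n,uv,z,T=None):
    o,d=rays(n,uv,T); return o+d*((z-o[2])/d[:,2])[:,None]
def cloud(n,dep,uv,T=None):
    uv=np.atleast_2d(uv).astype(int); o,d=rays(n,uv,T); return o+d*dep[uv[:,1],uv[:,0]][:,None]
def blobs(img,lo,hi,amin=20):
    hsv=cv2.cvtColor(img,cv2.COLOR_RGB2HSV); m=cv2.inRange(hsv,lo,hi)
    k,l,s,c=cv2.connectedComponentsWithStats(m); return [(s[i],c[i],l==i) for i in range(1,k) if s[i,4]>=amin]
E
python3 - <<'E'
from h import *
t=np.load("pics/top0.npz");s=np.load("pics/side0.npz")
for n,f in(("top",t),("side",s)):
    for st,c,m in blobs(f["p"],(105,120,40),(125,255,255),60):
        print(n,st,c.round(1),"z41:",plane(n,c,41)[0].round(1), np.median(cloud(n,f["d"],np.argwhere(m)[:,::-1])[:,2]).round(1))
# box clouds
for n,f,(u0,v0,u1,v1) in(("top",t,(175,160,265,250)),("side",s,(225,280,330,370))):
    vv,uu=np.mgrid[v0:v1,u0:u1];uv=np.c_[uu.ravel(),vv.ravel()];P=cloud(n,f["d"],uv);ok=(P[:,2]>15)&(P[:,2]<200);P=P[ok]
    print(n,P.min(0),P.max(0))
    # normals per pixel
    P=cloud(n,f["d"],uv).reshape(v1-v0,u1-u0,3); P=cv2.blur(P,(5,5));g=np.cross(np.roll(P,-3,1)-P,np.roll(P,-3,0)-P);g/=np.linalg.norm(g,axis=2,keepdims=True);g*=np.sign(g[...,2:])
    sel=(P[...,2]>20)&(np.abs(g[...,2]-np.cos(np.radians(35)))<.08)
    print("slope normal",np.median(g[sel],0),sel.sum(),"pts mean",P[sel].mean(0))
a=cv2.resize(t["p"][155:255,165:270],None,fx=4,fy=4,interpolation=2);b=cv2.resize(t["p"][225:325,230:370],None,fx=4,fy=4,interpolation=2)[:400,160:]
c=cv2.resize(s["p"][270:370,210:370],None,fx=4,fy=4,interpolation=2)[:, :380]
cv2.imwrite("pics/crop1.png",np.hstack([a,c])[:,:,::-1])
E
```

```text
top [342 129  26  20 456] [354.5 138.5] z41: [ 823.5 -167.    41. ] 84.2
top [326 254  22  23 339] [336.5 265.4] z41: [ 444.6 -101.5   41. ] 45.6
side [208 231  19  16 162] [215.2 237.6] z41: [ 828.9 -221.    41. ] 83.1
side [332 246  23  17 245] [343.4 254.5] z41: [ 441.6 -102.    41. ] 46.7
top [511.76115777 123.87329047  15.07221441] [766.72193366 343.1604907  155.15506896]
slope normal [-0.39222029 -0.34193162  0.82555809] 453 pts mean [609.66296209 224.36186164  94.15051728]
side [510.22514094   1.73382337  15.00064308] [773.76410127 347.16094807 151.98862586]
slope normal [-0.15921589 -0.44873917  0.84396555] 729 pts mean [628.54297937 210.43233813  79.79592656]
```

View pics/crop1.png

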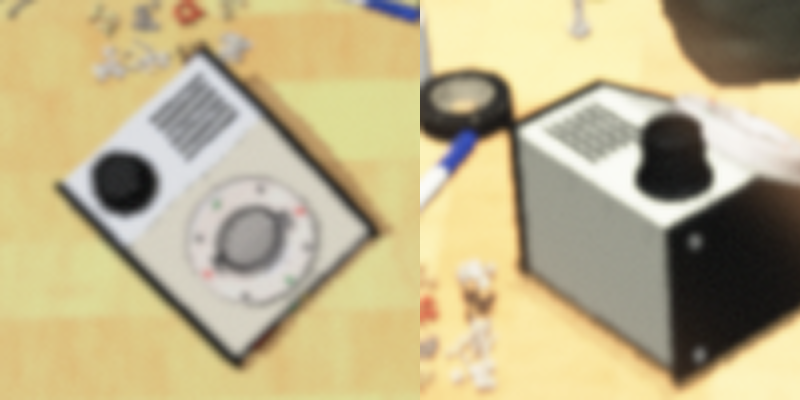

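The choice is blue at top (337,265), about (444,-101). The crop shows the collar at top pixel (228,215) with red and green dots, and the slope faces the robot at an azimuth of about 221°. The tool has to tilt outward by 35°, but moves only command turns about its z. I'll test what the arm does at its reach limit.

Call:
carry_out(
  series=[
    [0, 0.06, -0.02, 0, 1],
    [0, 0.12, -0.04, 0, 1],
    [0, 0.18, -0.06, 0, 1],
    [0, 0.24, -0.08, 0, 1],
    [0, 0.3, -0.1, 0, 1],
    [0, 0.36, -0.1, 0, 1],
    [0, 0.42, -0.1, 0, 1],
    [0, 0.45, -0.1, 0, 1],
  ],
)

```text
t: 1.15
eef_pos: [301.7, -888.2, 465.4]
tcp_rot: [3.114, -0.001, 0.328]
ft_force: [-1.0, -0.7, -0.6]
opening: 1.003
grip_force: 0.0
```

```bash
python3 -c "
from h import *
s=env.state();print({k:np.round(s[k],3) for k in('t','joints','qvel','eef_pos','tcp_rot')})"
```

```text
{'t': np.float64(1.15), 'joints': array([-1.314,  1.147,  0.052,  0.003,  1.915, -0.07 ]), 'qvel': array([ 0.002,  0.023, -0.067,  0.002, -0.177,  0.003]), 'eef_pos': array([ 301.747, -888.206,  465.378]), 'tcp_rot': array([ 3.114e+00, -1.000e-03,  3.280e-01])}
```

Call:
carry_out(
  series=[
    [0, 0.06, 0, 0, 1],
    [0, 0.12, 0, 0, 1],
    [0, 0.18, 0, 0, 1],
    [0, 0.18, 0, 0, 1],
  ],
)

```text
t: 1.65
eef_pos: [306.5, -901.4, 437.7]
tcp_rot: [3.066, 0.0, 0.328]
ft_force: [0.3, 0.1, 0.0]
opening: 1.001
grip_force: 0.0
```

```bash
python3 -c "
from h import *
s=env.state();print({k:np.round(s[k],3) for k in('t','joints','qvel','eef_pos','tcp_rot')})"
```

```text
{'t': np.float64(1.65), 'joints': array([-1.313,  1.178,  0.048,  0.005,  1.84 , -0.068]), 'qvel': array([ 0.001,  0.04 , -0.   , -0.   , -0.04 , -0.002]), 'eef_pos': array([ 306.453, -901.443,  437.73 ]), 'tcp_rot': array([3.066, 0.   , 0.328])}
```

Call:
carry_out(
  series=[
    [0, -0.06, 0, 0, 1],
    [0, -0.12, 0, 0, 1],
    [0, -0.18, 0, 0, 1],
    [0, -0.24, 0, 0, 1],
    [0, -0.24, 0, 0, 1],
  ],
)

```text
t: 2.28
eef_pos: [236.3, -695.8, 422.2]
tcp_rot: [3.065, 0.0, 0.328]
ft_force: [0.1, -1.6, 1.1]
opening: 0.999
grip_force: 0.0
```

```bash
python3 -c "
from h import *
s=env.state();print({k:np.round(s[k],3) for k in('t','joints','qvel','eef_pos','tcp_rot')})"
```

```text
{'t': np.float64(2.275), 'joints': array([-1.334,  0.633,  1.247,  0.007,  1.186, -0.093]), 'qvel': array([-0.056, -0.815,  1.7  ,  0.006, -0.89 , -0.061]), 'eef_pos': array([ 236.339, -695.821,  422.207]), 'tcp_rot': array([3.065, 0.   , 0.328])}
```

Tilt persists as the new commanded pose, so tilts can be produced at joint limits. I'll fit the planar kinematics to see which limit does it best.

```bash
cat > kin.py <<'E'
import numpy as np
from scipy.optimize import least_squares
D=[(.4914,1.5593,1.0917,np.hypot(201.243,591.694),404.31),(1.147,.052,1.915,np.hypot(301.747,888.206),465.378),(1.178,.048,1.84,np.hypot(306.453,901.443),437.73),(.633,1.247,1.186,np.hypot(236.339,695.821),422.207)]
def fk(p,q):
    a,h,L1,L2,d=p[:5]; s2,s3,s5=q[0],q[0]+q[1],q[0]+q[1]+q[2]
    return np.array([a+L1*np.sin(s2)+L2*np.sin(s3)+d*np.sin(s5),h+L1*np.cos(s2)+L2*np.cos(s3)+d*np.cos(s5)])
f=least_squares(lambda p:np.concatenate([fk(p,x[:3])-x[3:] for x in D]+[0.003*(p-[150,400,450,450,100])]),[150,400,450,450,100])
P=f.x
E
python3 - <<'E'
from kin import *
print(P.round(1),f.fun[:8].round(2))
def ik(r,z,sm=np.pi):
    s=least_squares(lambda q:np.r_[fk(P,q)-[r,z],200*(sum(q)-sm)],[.3,1.5,1]); return s.x,s.cost
for r,z in((455,230),(455,400),(400,230),(350,300),(300,400),(300,600),(300,800),(300,900),(400,900),(500,900),(200,900),(200,700)):
    q,c=ik(r,z);print(r,z,q.round(2),round(c,2))
print("tilted at collar");
for z in(250,350): 
    for r in (450,550,650): print(r,z,*ik(r,z,np.pi-.61))
E
```

```text
[-94.9  39.6 665.8 457.2  13. ] [-0.18 -1.7   0.25  1.17 -0.65 -1.65  0.59  2.19]
455 230 [0.48 2.1  0.56] 0.0
455 400 [0.27 1.92 0.94] 0.0
400 230 [0.43 2.22 0.5 ] 0.0
350 300 [0.27 2.24 0.63] 0.0
300 400 [0.06 2.2  0.88] 0.0
300 600 [-0.08  1.85  1.37] 0.0
300 800 [-0.07  1.4   1.81] 0.0
300 900 [-0.02  1.12  2.04] 0.0
400 900 [0.14 0.95 2.06] 0.0
500 900 [0.31 0.7  2.12] 0.0
200 900 [-0.16  1.24  2.06] 0.0
200 700 [-0.24  1.76  1.63] 0.0
tilted at collar
450 250 [ 0.44172277  2.11390999 -0.02404011] 7.170688830473821e-24
550 250 [0.54112708 1.90054851 0.08991706] 6.462348535570529e-27
650 250 [0.64735529 1.668913   0.21532436] 4.4333982873420863e-26
450 350 [0.31143693 2.01282364 0.20733209] 1.6155871338926322e-27
550 350 [0.43217159 1.80778574 0.29163532] 1.0406653061675588e-26
650 350 [0.55569354 1.57972446 0.39617466] 1.848458873113875e-26
```

Call:
carry_out(
  series=[
    [0.037, -0.05, -0.004, 0, 1],
    [0.074, -0.1, -0.008, 0, 1],
    [0.11, -0.15, -0.012, 0, 1],
    [0.147, -0.2, -0.015, 0, 1],
    [0.184, -0.25, -0.019, 0, 1],
    [0.22, -0.3, -0.023, 0, 1],
    [0.257, -0.35, -0.027, 0, 1],
    [0.294, -0.4, -0.03, 0, 1],
    [0.33, -0.45, -0.034, 0, 1],
    [0.366, -0.5, -0.038, 0, 1],
    [0.366, -0.5, -0.038, 0, 1],
    [0.366, -0.5, -0.038, 0, 1],
  ],
)

```text
t: 3.78
eef_pos: [422.2, -105.6, 422.6]
tcp_rot: [3.066, -0.001, 0.329]
ft_force: [-0.4, -0.6, -0.4]
opening: 1.001
grip_force: 0.0
```

```bash
cat > look.py <<'E'
from h import *
import sys
def look(tag,crop=None,scale=1):
    s=env.state();p,d=env.read_camera("wrist");T=toolT(s)
    np.savez(f"pics/w_{tag}.npz",p=p,d=d,T=T,q=s["joints"])
    if crop: u0,v0,u1,v1=crop; p=p[v0:v1,u0:u1]
    cv2.imwrite(f"pics/w_{tag}.png",cv2.resize(p,None,fx=scale,fy=scale,interpolation=2)[:,:,::-1])
    print({k:np.round(s[k],3).tolist() for k in('t','joints','eef_pos','tcp_rot')})
    return T
E
python3 - <<'E'
from look import *
T=look("a")
f=np.load("pics/w_a.npz")
for st,c,m in blobs(f["p"],(105,120,40),(125,255,255),60): print(st,c.round(1),plane("wrist",c,41,T).round(1))
E
```

```text
{'t': 3.775, 'joints': [-0.386, 0.193, 1.98, -0.071, 0.919, 0.897], 'eef_pos': [422.168, -105.553, 422.583], 'tcp_rot': [3.066, -0.001, 0.329]}
[ 262  164   71   72 3658] [296.9 199.2] [[ 446.1 -102.5   41. ]]
```

View pics/w_a.png

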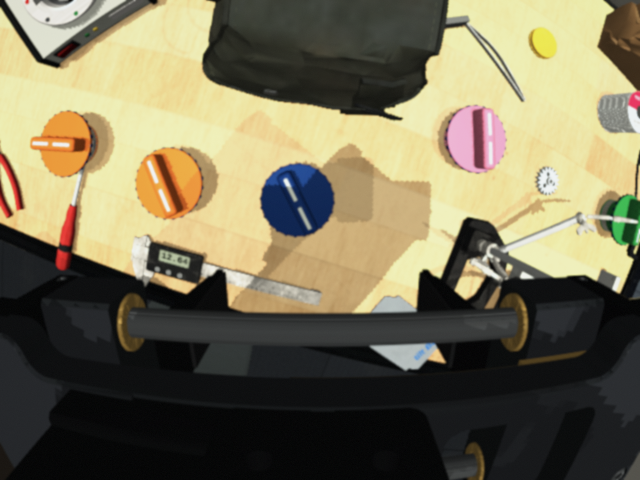

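Blue cartridge at wrist pixel (297,199) with its bar running (285,180)–(310,228). Orange look-alikes are at (64,143) and (169,183), and pink at (475,140). The position (446,-102) agrees with the top and side views. Next: bar yaw and a full kinematic fit.

```bash
cat > kin.py <<'E'
import numpy as np
from scipy.optimize import least_squares
from scipy.spatial.transform import Rotation as R
D=[([-1.34859769,.491402830,1.55930178,.00001,1.09169339,-.105622432],[201.24286684,-591.69440816,404.30991935],[-3.14079292,-.0000954692,.327815503]),
([-1.314,1.147,0.052,.003,1.915,-.07],[301.747,-888.206,465.378],[3.114,-.001,.328]),
([-1.313,1.178,.048,.005,1.84,-.068],[306.453,-901.443,437.73],[3.066,0,.328]),
([-1.334,.633,1.247,.007,1.186,-.093],[236.339,-695.821,422.207],[3.065,0,.328]),
([-.386,.193,1.98,-.071,.919,.897],[422.168,-105.553,422.583],[3.066,-.001,.329])]
def T(r,t):
    M=np.eye(4);M[:3,:3]=r.as_matrix();M[:3,3]=t;return M
I=R.identity();ax=lambda a,v:R.from_euler(a,v)
def fk(p,q):
    a,b,h,L1,o,L2,c,d=p
    M=T(ax('z',q[0]),[0,0,h])@T(ax('y',q[1]),[0,0,0]);M[:3,3]=M[:3,3]+ax('z',q[0]).apply([a,b,0])
    M=M@T(I,[0,0,L1])@T(ax('y',q[2]),[0]*3)@T(I,[o,0,L2])@T(ax('z',q[3]),[0]*3)@T(ax('y',q[4]),[0]*3)@T(I,[c,0,d])@T(ax('z',q[5]),[0]*3)
    return M
# const tool offset about z fitted analytically: R_tool=M*Rz(k)
P0=np.array([0,66,300,500,0,450,0,100.])
def res(v):
    out=[]
    for q,x,e in D:
        M=fk(v[:8],q)@T(ax('z',v[8]),[0]*3)
        out+=[M[:3,3]-x,300*(R.from_euler('xyz',e).inv()*R.from_matrix(M[:3,:3])).as_rotvec()]
    return np.concatenate(out+[.002*(v[:8]-P0)])
best=min((least_squares(res,np.r_[P0,k]) for k in(0,1.57,-1.57,3.1)),key=lambda s:s.cost)
V=best.x
def FK(q): return fk(V[:8],q)@T(ax('z',V[8]),[0]*3)
LO=np.array([-3.1,-.84,.05,-1.13,.06,-2.69]);HI=np.array([3.1,2.19,2.79,4.28,2.93,2.69])
def IK(Td,q0):
    def r(q):
        M=FK(q);return np.r_[M[:3,3]-Td[:3,3],200*R.from_matrix(Td[:3,:3].T@M[:3,:3]).as_rotvec()]
    s=least_squares(r,np.clip(q0,LO+1e-3,HI-1e-3),bounds=(LO,HI));return s.x,np.sqrt(2*s.cost)
E
python3 - <<'E'
from kin import *;from h import *
print(V.round(3),best.fun[:30].round(1).reshape(5,6))
f=np.load("pics/w_a.npz");T_=f["T"]
vv,uu=np.mgrid[150:250,245:350];uv=np.c_[uu.ravel(),vv.ravel()]
Pc=cloud("wrist",f["d"],uv,T_)
print(np.histogram(Pc[:,2],bins=np.arange(-5,90,5)))
t=Pc[(Pc[:,2]>60)&(Pc[:,2]<80)];m=t[:,:2].mean(0);mm,(w,h),a=cv2.minAreaRect(t[:,:2].astype(np.float32));print("bar",len(t),t.mean(0),mm,w,h,a)
U,S,W=np.linalg.svd(t[:,:2]-m);print("dir",W[0],np.degrees(np.arctan2(W[0][1],W[0][0])))
c=Pc[(Pc[:,2]>36)&(Pc[:,2]<50)];print("cap",cv2.minEnclosingCircle(c[:,:2].astype(np.float32)))
E
```

```text
[  1.072  65.994 197.257 587.918  42.384 411.482   2.358  83.696   1.571] [[ 0.1  0.   0.   0.  -0.  -0.1]
 [-0.   0.  -0.1 -0.  -0.  -0. ]
 [-0.1 -0.   0.1 -0.  -0.1  0.1]
 [ 0.  -0.1 -0.2  0.2 -0.1  0.1]
 [-0.   0.   0.1 -0.1  0.1 -0.2]]
(array([5202,  962,    0,    0,    0,    0,    0,    0,    0, 3196,   46,
         16,   16,    8,  891,  122,    0,    0]), array([-5,  0,  5, 10, 15, 20, 25, 30, 35, 40, 45, 50, 55, 60, 65, 70, 75,
       80, 85]))
bar 1021 [ 446.22089488 -102.04329815   68.79561696] (445.6910705566406, -102.36701202392578) 61.5715217590332 14.856742858886719 44.37429428100586
dir [-0.71062062 -0.7035754 ] -135.28543291056874
cap ((445.3674621582031, -102.73988342285156), 37.2819938659668)
```

Call:
carry_out(
  series=[
    [0.038, -0.039, 0, 0, 1],
    [0.075, -0.078, 0, 0, 1],
    [0.113, -0.117, 0, 0, 1],
    [0.15, -0.156, 0, 0, 1],
    [0.188, -0.195, 0, 0, 1],
    [0.225, -0.235, 0, 0, 1],
    [0.225, -0.235, 0, 0, 1],
    [0.225, -0.235, 0, 0, 1],
  ],
)

```text
t: 4.82
eef_pos: [560.1, 187.2, 404.3]
tcp_rot: [3.067, 0.001, 0.326]
ft_force: [-0.0, -0.2, -0.4]
opening: 1.0
grip_force: 0.0
```

```bash
python3 - <<'E'
from look import *
look("b")
E
```

```text
{'t': 4.825, 'joints': [0.221, 0.443, 1.647, -0.086, 1.047, 1.509], 'eef_pos': [560.065, 187.242, 404.288], 'tcp_rot': [3.067, 0.001, 0.326]}
```

View pics/w_b.png

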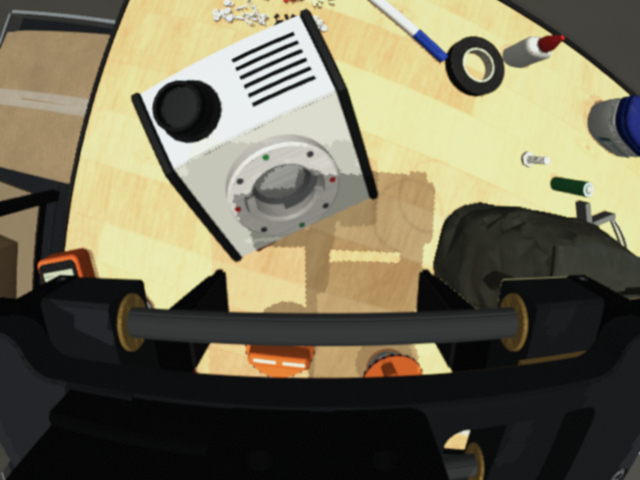

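Collar dots: red at (333,179) and (238,210), green at (266,157) upslope and (302,225) downslope. The collar centre is near (284,191).

```bash
cat > collar.py <<'E'
from h import *
def collar(fn,box):
    f=np.load(fn);p,d,T=f["p"],f["d"],f["T"];u0,v0,u1,v1=box
    hsv=cv2.cvtColor(p,cv2.COLOR_RGB2HSV);sub=np.zeros(p.shape[:2],np.uint8);sub[v0:v1,u0:u1]=255
    out={}
    for nm,hs in(("red",[((0,110,60),(8,255,255)),((172,110,60),(180,255,255))]),("green",[((50,90,30),(85,255,255))])):
        m=sum(cv2.inRange(hsv,*h) for h in hs)&sub
        k,l,s,c=cv2.connectedComponentsWithStats(m);idx=sorted(range(1,k),key=lambda i:-s[i,4])[:4]
        out[nm]=[(c[i],s[i,4]) for i in idx]
    return f,out
E
python3 - <<'E'
from collar import *
f,o=collar("pics/w_b.npz",(222,130,345,240));T=f["T"]
pts={}
for k,v in o.items():
    for c,a in v:
        uv=np.round(c).astype(int);nb=[(uv[0]+i,uv[1]+j) for i in(-1,0,1) for j in(-1,0,1)]
        P=np.median(cloud("wrist",f["d"],nb,T),0);print(k,c.round(1),a,P.round(1))
# slope plane of the box via depth RANSAC-ish: region around collar on slope
vv,uu=np.mgrid[130:240,190:360];uv=np.c_[uu.ravel(),vv.ravel()];P=cloud("wrist",f["d"],uv,T).reshape(110,170,3)
rng=np.random.default_rng(0);Q=P.reshape(-1,3);Q=Q[(Q[:,2]>20)]
best=None
for _ in range(800):
    a=Q[rng.choice(len(Q),3,replace=False)];n=np.cross(a[1]-a[0],a[2]-a[0]);l=np.linalg.norm(n)
    if l<200:continue
    n/=l;n*=np.sign(n[2])
    if abs(n[2]-.819)>.06:continue
    r=np.abs((Q-a[0])@n);c=(r<1.5).sum()
    if best is None or c>best[0]:best=(c,n,a[0])
c,n,a=best
for it in range(3):
    I=Q[np.abs((Q-a)@n)<1.5];a=I.mean(0);n=np.linalg.svd(I-a)[2][2];n*=np.sign(n[2])
print("slope",len(I),n,"tilt",np.degrees(np.arccos(n[2])),"az",np.degrees(np.arctan2(n[1],n[0])),"mean",a)
h=(Q-a)@n
print(np.histogram(h,bins=np.arange(-60,40,4)))
np.savez("pics/slope.npz",n=n,a=a)
E
```

```text
red [332.2 179.3] 18 [614.9 171.7  86.8]
red [237.9 208.7] 18 [569.9 235.7  94. ]
green [265.4 157. ] 17 [615.9 226.1 113.6]
green [301.6 224.3] 9 [569.1 181.5  68.2]
slope 6658 [-0.41927261 -0.39164969  0.81903663] tilt 35.0115274746285 az -136.95094587581193 mean [600.26608726 221.03254723  85.20459452]
(array([   0,    0,    0,    0,    0,    0,    0,    0,    0,    9,   21,
        111,  231, 1868, 3960, 4291,  500,  675, 5032,    1,    0,    0,
          0,    0]), array([-60, -56, -52, -48, -44, -40, -36, -32, -28, -24, -20, -16, -12,
        -8,  -4,   0,   4,   8,  12,  16,  20,  24,  28,  32,  36]))
```

```bash
cat > goal.py <<'E'
import numpy as np
C=np.array([592.4,203.7,90.6]);az=np.radians(43.2);t=np.radians(35)
N=np.array([-np.cos(az)*np.sin(t),-np.sin(az)*np.sin(t),np.cos(t)])
Y=np.array([-np.sin(az),np.cos(az),0]);X=np.cross(Y,N)
def pose(th,zmid,k=201,dx=0,dy=0):
    """tool pose for bar at th deg from collar x, cartridge_mid zmid mm outside mouth"""
    M=np.eye(4);th=np.radians(th);x=np.cos(th)*X+np.sin(th)*Y
    M[:3,0]=x;M[:3,2]=-N;M[:3,1]=np.cross(-N,x);M[:3,3]=C+N*(zmid+k)+dx*X+dy*Y;return M
E
python3 - <<'E'
from kin import *;from goal import *;from h import plane
print("top check",plane("top",(228,215),90.6).round(1),X.round(3))
for q0 in([.4,.5,1.7,0,.5,.2],[.4,.5,1.7,1.5,.5,-1.5],[.3,.5,1.7,-.8,.5,1]):
    q=q0
    for th,z in((80,120),(80,60),(80,0),(60,-2),(40,-2),(20,-2),(0,-2)):
        q,e=IK(pose(th,z),q);print(th,z,q.round(2),round(e,2))
    print()
# stage: arm plane az 43.2, tilt sum
for q5 in(.9,1.2,1.6):
  for z in(1,):
    q=[.754,.5,2.53-.5-q5,0,q5,.17];M=FK(q);print(np.round(q,2),M[:3,3].round(0),M[:3,2].round(3))
E
```

```text
top check [[593.3 205.2  90.6]] [0.597 0.561 0.574]
80 120 [-0.05  0.31  2.11  1.03  0.51 -1.5 ] 0.0
80 60 [ 0.    0.43  2.09  1.24  0.43 -1.69] 0.0
80 0 [ 0.05  0.55  2.07  1.47  0.38 -1.9 ] 0.0
60 -2 [ 0.05  0.55  2.06  1.48  0.38 -1.55] 0.0
40 -2 [ 0.05  0.55  2.06  1.48  0.38 -1.21] 0.0
20 -2 [ 0.05  0.55  2.06  1.48  0.38 -0.86] 0.0
0 -2 [ 0.05  0.55  2.06  1.48  0.38 -0.51] 0.0

80 120 [-0.05  0.31  2.11  1.03  0.51 -1.5 ] 0.0
80 60 [ 0.    0.43  2.09  1.24  0.43 -1.69] 0.0
80 0 [ 0.05  0.55  2.07  1.47  0.38 -1.9 ] 0.0
60 -2 [ 0.05  0.55  2.06  1.48  0.38 -1.55] 0.0
40 -2 [ 0.05  0.55  2.06  1.48  0.38 -1.21] 0.0
20 -2 [ 0.05  0.55  2.06  1.48  0.38 -0.86] 0.0
0 -2 [ 0.05  0.55  2.06  1.48  0.38 -0.51] 0.0

80 120 [-0.05  0.31  2.11  1.03  0.51 -1.5 ] 0.0
80 60 [ 0.    0.43  2.09  1.24  0.43 -1.69] 0.0
80 0 [ 0.05  0.55  2.07  1.47  0.38 -1.9 ] 0.0
60 -2 [ 0.05  0.55  2.06  1.48  0.38 -1.55] 0.0
40 -2 [ 0.05  0.55  2.06  1.48  0.38 -1.21] 0.0
20 -2 [ 0.05  0.55  2.06  1.48  0.38 -0.86] 0.0
0 -2 [ 0.05  0.55  2.06  1.48  0.38 -0.51] 0.0

[0.75 0.5  1.13 0.   0.9  0.17] [492. 553. 577.] [ 0.419  0.393 -0.819]
[0.75 0.5  0.83 0.   1.2  0.17] [493. 554. 700.] [ 0.419  0.393 -0.819]
[0.75 0.5  0.43 0.   1.6  0.17] [454. 517. 855.] [ 0.419  0.393 -0.819]
```

```bash
cat > shift.py <<'E'
from h import *
def shift(target,s=None):
    """tool-axes shift (m) to bring TCP to target (mm world)"""
    s=s or env.state();T=toolT(s);return (T[:3,:3].T@(np.array(target)-T[:3,3])/1000).round(4)
E
python3 - <<'E'
from shift import *
T=toolT(env.state());tz=T[:3,2];g=np.array([445.8,-102.2,68]);t=g-171*tz
print(tz,"hover",shift(t+[0,0,70]),"grasp",shift(t),t)
E
```

```text
[ 0.02342379 -0.07073494 -0.99722008] hover [-0.2005  0.217   0.1126] grasp [-0.2005  0.2118  0.1824] [441.7945325  -90.10432461 238.52463419]
```

Call:
carry_out(
  series=[
    [-0.04, 0.043, 0.022, -8, 0.45],
    [-0.08, 0.087, 0.045, -16, 0.45],
    [-0.12, 0.13, 0.068, -26, 0.45],
    [-0.16, 0.174, 0.09, -26, 0.45],
    [-0.2, 0.217, 0.1126, -26, 0.45],
    [-0.2005, 0.217, 0.1126, -26, 0.45],
    [-0.2005, 0.217, 0.1126, -26, 0.45],
  ],
)

```text
t: 5.75
eef_pos: [442.0, -89.4, 308.9]
tcp_rot: [3.074, 0.032, 0.778]
ft_force: [0.5, 0.2, -0.9]
opening: 0.45
grip_force: 0.0
```

```bash
python3 - <<'E'
from look import *;from shift import *
T=look("c",(160,60,480,300),2)
tz=T[:3,2];g=np.array([445.8,-102.2,68]);t=g-171*tz
print("x az",np.degrees(np.arctan2(T[1,0],T[0,0])),"grasp",shift(t),t)
f=np.load("pics/w_c.npz");vv,uu=np.mgrid[0:290,160:480];P=cloud("wrist",f["d"],np.c_[uu.ravel(),vv.ravel()],T)
hsv=cv2.cvtColor(f["p"],cv2.COLOR_RGB2HSV)[0:290,160:480].reshape(-1,3);b=(hsv[:,0]>100)&(hsv[:,0]<130)&(hsv[:,1]>90)
c=P[b&(P[:,2]>35)&(P[:,2]<48)];print(cv2.minEnclosingCircle(c[:,:2].astype(np.float32)))
m=(P[:,2]>62)&(P[:,2]<74)&(np.hypot(P[:,0]-446,P[:,1]+102)<36);print(cv2.minAreaRect(P[m][:,:2].astype(np.float32)))
E
```

```text
{'t': 5.75, 'joints': [-0.335, 0.388, 2.085, -0.101, 0.624, 0.537], 'eef_pos': [442.014, -89.4, 308.918], 'tcp_rot': [3.074, 0.032, 0.778]}
x az 44.56099225614131 grasp [ 0.0007 -0.0043  0.0704] [441.60894258 -90.10841808 238.52046412]
((449.1243896484375, -66.23123168945312), 71.85370635986328)
((449.5546569824219, -98.29100036621094), (50.61626434326172, 14.456786155700684), 44.81891632080078)
```

View pics/w_c.png

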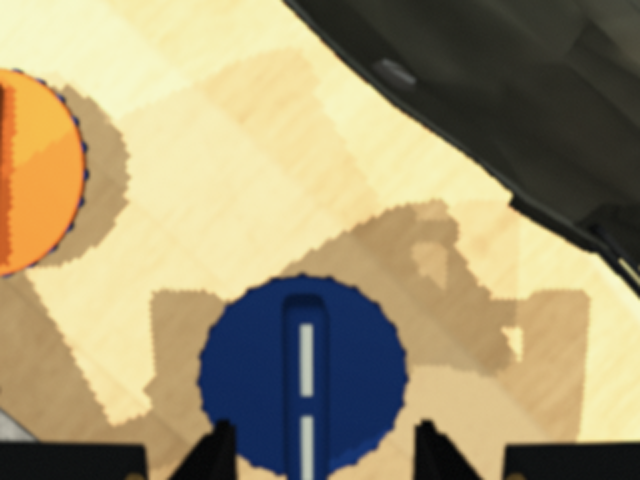

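The crop shows the blue cartridge centred at about (303,370), its bar vertical between the open fingertips (235 and 415). Going down to grip.

Call:
carry_out(
  series=[
    [0, -0.002, 0.035, 0, 0.45],
    [0.0007, -0.0043, 0.0704, 0, 0.45],
    [0.0007, -0.0043, 0.0704, 0, 0.45],
    [0.0007, -0.0043, 0.0704, 0, 0],
    [0.0007, -0.0043, 0.0704, 0, 0],
    [0.0007, -0.0043, 0.0704, 0, 0],
    [0.0007, -0.0043, 0.0704, 0, 0],
  ],
)

```text
t: 6.68
eef_pos: [441.3, -89.8, 238.5]
tcp_rot: [3.075, 0.033, 0.78]
ft_force: [-2.1, 4.5, 12.7]
opening: 0.151
grip_force: 30.1
```

Call:
carry_out(
  series=[
    [0, 0, -0.04, 0, 0],
    [0, 0, -0.09, 0, 0],
    [0, 0, -0.15, 0, 0],
    [0, 0, -0.2, 0, 0],
    [0, 0, -0.2, 0, 0],
  ],
)

```text
t: 7.3
eef_pos: [436.3, -75.6, 440.5]
tcp_rot: [3.069, 0.029, 0.781]
ft_force: [1.1, 0.0, -2.3]
opening: 0.149
grip_force: 30.0
```

```bash
python3 - <<'E'
from look import *;from kin import *;from shift import shift
t=np.load("pics/top0.npz");vv,uu=np.mgrid[0:480:2,0:640:2];P=cloud("top",t["d"],np.c_[uu.ravel(),vv.ravel()])
for x in range(200,1100,100):
    print(x,[int(P[(abs(P[:,0]-x)<50)&(abs(P[:,1]-y)<50)][:,2].max(initial=-9999)) for y in range(300,1000,100)])
s=env.state();print({k:np.round(s[k],3).tolist() for k in('t','joints','eef_pos','tcp_rot','opening','ft_force')})
T=toolT(s);print("fk err",FK(s["joints"])[:3,3]-T[:3,3],T[:3,2])
print("stage shift",shift([527,707,520]))
E
```

```text
200 [-840, -830, -839, -836, -834, -831, -840]
300 [20, 40, 5, -9999, -837, -838, -838]
400 [19, 48, 41, -471, -469, -461, -465]
500 [81, 28, 9, -468, -457, -463, -464]
600 [153, 13, 1, -476, -462, -457, -462]
700 [121, 15, 0, -578, -463, -462, -458]
800 [15, 16, 4, -9999, -464, -463, -457]
900 [706, 712, 717, 680, 497, 307, 121]
1000 [-9999, -9999, -9999, -9999, -9999, -9999, -9999]
{'t': 7.3, 'joints': [-0.31, 0.183, 1.938, -0.072, 0.97, 0.519], 'eef_pos': [436.324, -75.599, 440.477], 'tcp_rot': [3.069, 0.029, 0.781], 'opening': 0.149, 'ft_force': [1.056, 0.046, -2.298]}
fk err [-0.22029666 -0.0531656  -0.02429102] [ 0.03033625 -0.07239573 -0.99691453]
stage shift [ 0.6125 -0.4838 -0.1332]
```

Call:
carry_out(
  series=[
    [0.047, -0.037, -0.01, -6, 0],
    [0.094, -0.074, -0.02, -12, 0],
    [0.141, -0.111, -0.03, -18, 0],
    [0.188, -0.148, -0.04, -24, 0],
    [0.235, -0.185, -0.05, -30, 0],
    [0.282, -0.222, -0.06, -36, 0],
    [0.33, -0.26, -0.07, -42, 0],
    [0.377, -0.298, -0.08, -48, 0],
    [0.424, -0.335, -0.09, -54, 0],
    [0.47, -0.372, -0.1, -60, 0],
    [0.518, -0.409, -0.11, -66, 0],
    [0.565, -0.446, -0.122, -72, 0],
    [0.6125, -0.484, -0.133, -78, 0],
  ],
)

```text
t: 8.93
eef_pos: [528.1, 695.3, 514.0]
tcp_rot: [-3.123, 0.074, 2.121]
ft_force: [2.0, 0.6, -1.1]
opening: 0.144
grip_force: 30.0
```

```bash
cat > st.py <<'E'
from shift import *;from kin import FK;from goal import *
s=env.state();T=toolT(s);print({k:np.round(s[k],3).tolist() for k in('t','joints','eef_pos','opening','grip_force')})
tz=T[:3,2];w=np.cross(tz,-N);print("tz",tz.round(3),"goal",(-N).round(3),"err deg",np.degrees(np.arcsin(np.linalg.norm(w))).round(2),
 "tilt",np.degrees(np.arccos(-tz[2])).round(2),"tilt az",np.degrees(np.arctan2(tz[1],tz[0])).round(1))
u=T[:3,:3].T;print("radial out j1 in tool:",(u@np.array([np.cos(s['joints'][0]),np.sin(s['joints'][0]),0])).round(3),"up",(u@[0,0,1]).round(3))
# bar angle in the collar plane
x=T[:3,0];print("bar theta",np.degrees(np.arctan2(x@Y,x@X)).round(1))
E
python3 st.py
```

```text
{'t': 8.925, 'joints': [0.852, 0.908, 0.466, -0.067, 1.807, 0.288], 'eef_pos': [528.069, 695.282, 513.978], 'opening': 0.144, 'grip_force': 29.994}
tz [ 0.022 -0.072 -0.997] goal [ 0.418  0.393 -0.819] err deg 37.09 tilt 4.35 tilt az -72.8
radial out j1 in tool: [ 0.296  0.954 -0.04 ] up [-0.074 -0.019 -0.997]
bar theta 82.8
```

Call:
carry_out(
  series=[
    [0.05, 0.178, -0.075, 0, 0],
    [0.05, 0.178, -0.075, 0, 0],
  ],
)

```text
t: 9.18
eef_pos: [556.9, 720.4, 524.2]
tcp_rot: [3.135, 0.065, 2.119]
ft_force: [31.3, 39.1, 56.9]
opening: 0.147
grip_force: 30.2
```

Call:
carry_out(
  series=[
    [0.05, 0.178, -0.075, 0, 0],
    [0.05, 0.178, -0.075, 0, 0],
  ],
)

```text
t: 9.43
eef_pos: [563.3, 717.2, 529.2]
tcp_rot: [3.092, 0.05, 2.117]
ft_force: [-0.1, 0.4, -0.8]
opening: 0.148
grip_force: 30.0
```

```bash
python3 st.py
```

```text
{'t': 9.425, 'joints': [0.838, 1.08, 0.048, -0.068, 1.98, 0.262], 'eef_pos': [563.254, 717.174, 529.234], 'opening': 0.148, 'grip_force': 29.999}
tz [ 0.068 -0.017 -0.998] goal [ 0.418  0.393 -0.819] err deg 32.98 tilt 4.03 tilt az -14.1
radial out j1 in tool: [0.287 0.957 0.033] up [-0.05   0.049 -0.998]
bar theta 81.9
```

Call:
carry_out(
  series=[
    [0.1, 0.356, -0.15, 0, 0],
  ],
)

```text
t: 9.55
eef_pos: [566.2, 716.2, 533.8]
tcp_rot: [3.057, 0.038, 2.118]
ft_force: [0.5, -0.2, -1.2]
opening: 0.146
grip_force: 30.0
```

```bash
python3 st.py
```

```text
{'t': 9.55, 'joints': [0.835, 1.075, 0.047, -0.065, 1.948, 0.26], 'eef_pos': [566.227, 716.196, 533.832], 'opening': 0.146, 'grip_force': 29.999}
tz [ 0.092  0.012 -0.996] goal [ 0.418  0.393 -0.819] err deg 30.82 tilt 5.32 tilt az 7.4
radial out j1 in tool: [0.283 0.956 0.071] up [-0.038  0.085 -0.996]
bar theta 81.5
```

Call:
carry_out(
  series=[
    [0.08, 0.28, -0.07, 0, 0],
  ],
)

```text
t: 9.68
eef_pos: [571.7, 717.7, 530.8]
tcp_rot: [3.022, 0.026, 2.12]
ft_force: [-0.4, -0.1, -1.9]
opening: 0.142
grip_force: 30.0
```

Call:
carry_out(
  series=[
    [0.08, 0.28, -0.06, 0, 0],
  ],
)

```text
t: 9.8
eef_pos: [577.5, 719.6, 526.3]
tcp_rot: [2.988, 0.015, 2.121]
ft_force: [-0.3, -0.3, -1.3]
opening: 0.143
grip_force: 30.0
```

Call:
carry_out(
  series=[
    [0.08, 0.28, -0.05, 0, 0],
  ],
)

```text
t: 9.93
eef_pos: [582.8, 721.4, 522.6]
tcp_rot: [2.954, 0.004, 2.123]
ft_force: [0.0, -0.7, -1.4]
opening: 0.139
grip_force: 30.0
```

Call:
carry_out(
  series=[
    [0.08, 0.28, -0.04, 0, 0],
  ],
)

```text
t: 10.05
eef_pos: [588.0, 723.2, 519.2]
tcp_rot: [2.919, -0.008, 2.125]
ft_force: [0.6, 0.2, -2.3]
opening: 0.146
grip_force: 30.0
```

Call:
carry_out(
  series=[
    [0.08, 0.28, -0.03, 0, 0],
  ],
)

```text
t: 10.18
eef_pos: [593.1, 725.1, 516.0]
tcp_rot: [2.884, -0.019, 2.128]
ft_force: [-0.6, -0.1, -2.4]
opening: 0.145
grip_force: 30.0
```

```bash
python3 st.py
```

```text
{'t': 10.175, 'joints': [0.819, 1.097, 0.048, -0.049, 1.743, 0.25], 'eef_pos': [593.063, 725.102, 515.998], 'opening': 0.145, 'grip_force': 29.999}
tz [ 0.206  0.15  -0.967] goal [ 0.418  0.393 -0.819] err deg 20.42 tilt 14.77 tilt az 36.0
radial out j1 in tool: [0.259 0.933 0.25 ] up [ 0.019  0.254 -0.967]
bar theta 80.1
```

Call:
carry_out(
  series=[
    [0.13, 0.27, -0.02, 0, 0],
  ],
)

```text
t: 10.3
eef_pos: [591.0, 733.0, 512.3]
tcp_rot: [2.85, -0.03, 2.13]
ft_force: [-0.4, -0.0, -2.3]
opening: 0.147
grip_force: 30.0
```

Call:
carry_out(
  series=[
    [0.13, 0.27, -0.01, 0, 0],
  ],
)

```text
t: 10.42
eef_pos: [587.8, 741.6, 508.7]
tcp_rot: [2.815, -0.041, 2.135]
ft_force: [-0.3, -0.0, -2.7]
opening: 0.146
grip_force: 30.0
```

Call:
carry_out(
  series=[
    [0.13, 0.27, 0, 0, 0],
  ],
)

```text
t: 10.55
eef_pos: [585.3, 749.4, 505.3]
tcp_rot: [2.78, -0.053, 2.139]
ft_force: [0.5, -0.1, -1.8]
opening: 0.147
grip_force: 30.0
```

Call:
carry_out(
  series=[
    [0.1, 0.28, 0.01, 0, 0],
  ],
)

```text
t: 10.68
eef_pos: [587.7, 753.2, 502.4]
tcp_rot: [2.745, -0.065, 2.144]
ft_force: [-0.5, 0.8, -1.2]
opening: 0.147
grip_force: 30.0
```

Call:
carry_out(
  series=[
    [0.1, 0.28, 0.02, 0, 0],
  ],
)

```text
t: 10.8
eef_pos: [590.9, 756.3, 499.9]
tcp_rot: [2.709, -0.076, 2.149]
ft_force: [-0.2, 0.2, -1.8]
opening: 0.147
grip_force: 30.0
```

```bash
python3 st.py
```

```text
{'t': 10.8, 'joints': [0.843, 1.12, 0.048, -0.043, 1.537, 0.273], 'eef_pos': [590.852, 756.27, 499.892], 'opening': 0.147, 'grip_force': 29.999}
tz [ 0.313  0.287 -0.905] goal [ 0.418  0.393 -0.819] err deg 9.88 tilt 25.12 tilt az 42.5
radial out j1 in tool: [0.261 0.868 0.422] up [ 0.076  0.418 -0.905]
bar theta 79.3
```

Call:
carry_out(
  series=[
    [-0.06, 0.01, 0, 0, 0],
    [-0.12, 0.015, -0.005, 0, 0],
    [-0.17, 0.02, -0.01, 0, 0],
    [-0.17, 0.02, -0.01, 0, 0],
  ],
)

```text
t: 11.3
eef_pos: [699.1, 616.2, 505.8]
tcp_rot: [2.709, -0.074, 2.143]
ft_force: [0.5, 0.1, -0.5]
opening: 0.145
grip_force: 30.0
```

```bash
python3 st.py
```

```text
{'t': 11.3, 'joints': [0.649, 0.973, 0.366, 0.036, 1.367, 0.093], 'eef_pos': [699.126, 616.211, 505.816], 'opening': 0.145, 'grip_force': 29.999}
tz [ 0.316  0.283 -0.906] goal [ 0.418  0.393 -0.819] err deg 9.92 tilt 25.1 tilt az 41.9
radial out j1 in tool: [0.076 0.903 0.423] up [ 0.074  0.418 -0.906]
bar theta 79.0
```

Call:
carry_out(
  series=[
    [0.003, 0.025, 0.002, 0, 0],
    [0.005, 0.045, 0.004, 0, 0],
  ],
)

```text
t: 11.55
eef_pos: [715.1, 635.6, 510.0]
tcp_rot: [2.702, -0.076, 2.15]
ft_force: [-12.7, -11.2, 7.7]
opening: 0.144
grip_force: 30.0
```

Call:
carry_out(
  series=[
    [0.03, 0.3, 0.03, 0, 0],
  ],
)

```text
t: 11.68
eef_pos: [721.0, 636.2, 505.5]
tcp_rot: [2.667, -0.082, 2.153]
ft_force: [0.1, -0.4, -2.2]
opening: 0.143
grip_force: 30.0
```

Call:
carry_out(
  series=[
    [0.03, 0.3, 0.03, 0, 0],
  ],
)

```text
t: 11.8
eef_pos: [725.4, 635.2, 508.3]
tcp_rot: [2.625, -0.087, 2.156]
ft_force: [0.1, 0.3, -1.6]
opening: 0.145
grip_force: 30.0
```

Call:
carry_out(
  series=[
    [0.03, 0.3, 0.04, 0, 0],
  ],
)

```text
t: 11.92
eef_pos: [729.9, 634.6, 509.2]
tcp_rot: [2.587, -0.092, 2.159]
ft_force: [0.1, 0.3, -1.7]
opening: 0.145
grip_force: 30.0
```

```bash
python3 st.py
```

```text
{'t': 11.925, 'joints': [0.643, 1.115, 0.047, 0.049, 1.42, 0.088], 'eef_pos': [729.884, 634.574, 509.166], 'opening': 0.145, 'grip_force': 30.0}
tz [ 0.395  0.357 -0.847] goal [ 0.418  0.393 -0.819] err deg 2.92 tilt 32.14 tilt az 42.1
radial out j1 in tool: [0.055 0.846 0.53 ] up [ 0.092  0.524 -0.847]
bar theta 79.2
```

Call:
carry_out(
  series=[
    [0.03, 0.3, 0.05, 0, 0],
  ],
)

```text
t: 12.05
eef_pos: [734.3, 634.2, 509.4]
tcp_rot: [2.551, -0.097, 2.162]
ft_force: [-0.6, -0.2, -2.2]
opening: 0.145
grip_force: 30.0
```

```bash
python3 st.py; python3 - <<'E'
from shift import *;from goal import *
t=C+N*(110+204);print(t, "via high",shift([t[0]+40,t[1]+90,500]),"pre",shift(t))
from kin import IK
M=toolT(env.state());q=env.state()["joints"]
for a in np.linspace(0,1,6):
    m=M.copy();m[:3,3]=M[:3,3]*(1-a)+a*t;q,e=IK(m,q);print(q.round(2),round(e,2))
E
```

```text
{'t': 12.05, 'joints': [0.64, 1.117, 0.047, 0.054, 1.382, 0.085], 'eef_pos': [734.275, 634.196, 509.441], 'opening': 0.145, 'grip_force': 30.0}
tz [ 0.418  0.377 -0.827] goal [ 0.418  0.393 -0.819] err deg 1.0 tilt 34.25 tilt az 42.0
radial out j1 in tool: [0.049 0.827 0.56 ] up [ 0.097  0.554 -0.827]
bar theta 79.2
[461.11056256  80.41101189 347.81374191] via high [-0.255  -0.3669 -0.2644] pre [-0.3219 -0.5176 -0.1892]
[0.64 1.11 0.07 0.05 1.37 0.08] 0.0
[ 0.57  0.75  0.9   0.12  0.9  -0.04] 0.0
[ 0.48  0.58  1.31  0.23  0.67 -0.22] 0.0
[ 0.36  0.46  1.63  0.43  0.53 -0.52] 0.0
[ 0.19  0.37  1.89  0.73  0.46 -0.97] 0.0
[-0.04  0.32  2.1   1.02  0.48 -1.48] 0.0
```

Call:
carry_out(
  series=[
    [-0.028, -0.041, -0.03, 0, 0],
    [-0.056, -0.082, -0.06, 0, 0],
    [-0.085, -0.123, -0.09, 0, 0],
    [-0.113, -0.163, -0.118, 0, 0],
    [-0.142, -0.204, -0.147, 0, 0],
    [-0.17, -0.245, -0.176, 0, 0],
    [-0.198, -0.286, -0.206, 0, 0],
    [-0.227, -0.327, -0.235, 0, 0],
    [-0.255, -0.367, -0.264, 0, 0],
    [-0.27, -0.405, -0.245, 0, 0],
    [-0.288, -0.443, -0.226, 0, 0],
    [-0.305, -0.48, -0.208, 0, 0],
    [-0.322, -0.5176, -0.189, 0, 0],
    [-0.322, -0.5176, -0.189, 0, 0],
    [-0.322, -0.5176, -0.189, 0, 0],
  ],
)

```text
t: 13.92
eef_pos: [461.9, 80.1, 350.0]
tcp_rot: [2.553, -0.094, 2.16]
ft_force: [0.5, -0.1, -1.6]
opening: 0.145
grip_force: 30.0
```

```bash
python3 st.py; python3 - <<'E'
from look import *
look("d")
E
```

```text
{'t': 13.925, 'joints': [-0.038, 0.32, 2.095, 1.004, 0.48, -1.454], 'eef_pos': [461.855, 80.079, 349.966], 'opening': 0.145, 'grip_force': 29.999}
tz [ 0.418  0.374 -0.828] goal [ 0.418  0.393 -0.819] err deg 1.2 tilt 34.1 tilt az 41.8
radial out j1 in tool: [-0.585  0.704  0.403] up [ 0.094  0.553 -0.828]
bar theta 79.2
{'t': 13.925, 'joints': [-0.038, 0.32, 2.095, 1.004, 0.48, -1.454], 'eef_pos': [461.855, 80.079, 349.966], 'tcp_rot': [2.553, -0.094, 2.16]}
```

View pics/w_d.png

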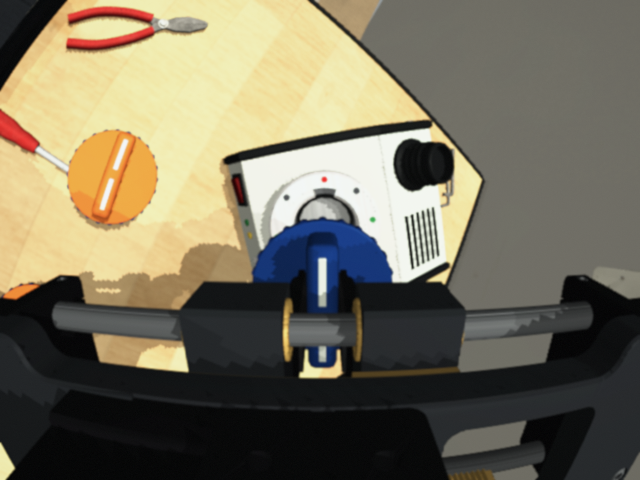

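The wrist view shows the held cartridge (bar at (322,310)) lined up below the red slot dot (324,180), with the green dot at (373,219). I'll measure both relative to the tool.

```bash
python3 - <<'E'
from collar import *;from goal import *
from scipy.optimize import least_squares
f,o=collar("pics/w_d.npz",(262,165,385,260));T=f["T"];Ti=np.linalg.inv(T)
for k,v in o.items():
    for c,a in v[:2]:
        uv=np.round(c).astype(int);P=np.median(cloud("wrist",f["d"],[(uv[0]+i,uv[1]+j) for i in(-1,0,1) for j in(-1,0,1)],T),0)
        o_,d_=rays("wrist",c,T);L=((C-o_)@N)/(d_@N);Pr=(o_+d_*L[:,None])[0]   # ray onto collar top plane
        q=P-C;q2=Pr-C;print(k,c.round(1),a,"depth xyz in collar",np.round([q@X,q@Y,q@N],1),"ray",np.round([q2@X,q2@Y],1),"ang",np.degrees(np.arctan2(q2@Y,q2@X)).round(1))
print("expect red",(39.4*np.cos(np.radians(80))).round(1),(39.4*np.sin(np.radians(80))).round(1),"green 39.4,0")
# cap plane / circle in tool frame
hsv=cv2.cvtColor(f["p"],cv2.COLOR_RGB2HSV);m=cv2.inRange(hsv,(105,110,30),(125,255,255));m[:210]=0;m[300:]=0;m[:,:245]=0;m[:,400:]=0
uv=np.argwhere(m)[:,::-1];P=cloud("wrist",f["d"],uv,T);L=(P-T[:3,3])@T[:3,:3]
print(np.histogram(L[:,2],bins=np.arange(160,230,4)))
c=L[(L[:,2]>188)&(L[:,2]<208)];a=np.median(c,0)
A=np.c_[c[:,:2],np.ones(len(c))]
for _ in range(4):
    w=np.linalg.lstsq(A,c[:,2],rcond=None)[0];r=np.abs(c[:,2]-A@w);k=r<max(1.0,np.median(r)*2);A,c=A[k],c[k]
n=np.array([-w[0],-w[1],1]);n/=np.linalg.norm(n);print("cap plane n(tool)",n.round(4),"z at axis",w[2].round(1),len(c))
# rim: outer points per angle
cen=np.array([0,0.])
for _ in range(5):
    an=np.degrees(np.arctan2(c[:,1]-cen[1],c[:,0]-cen[0]));rr=np.hypot(*(c[:,:2]-cen).T)
    E=np.array([c[an.astype(int)//4==b][rr[an.astype(int)//4==b].argmax(),:2] for b in range(-17,18) if (an.astype(int)//4==b).sum()>5])
    s=least_squares(lambda v:np.hypot(*(E-v[:2]).T)-36,[*cen],loss="soft_l1");cen=s.x
print("cap centre tool",cen.round(2),"rms",np.sqrt(np.mean(s.fun**2)).round(2),len(E))
E
```

```text
red [324. 179.] 21 depth xyz in collar [ 6.8 39.2 -0.2] ray [ 7.  39.2] ang 79.8
green [372.5 219.3] 14 depth xyz in collar [39.2  0.3 -0.3] ray [39.5  0.1] ang 0.2
expect red 6.8 38.8 green 39.4,0
(array([   0,    9, 1320,  181,   75,   88,   83,   78, 3789, 1178,    0,
          0,    0,    0,    0,    0,    0]), array([160, 164, 168, 172, 176, 180, 184, 188, 192, 196, 200, 204, 208,
       212, 216, 220, 224, 228]))
cap plane n(tool) [0.0313 0.001  0.9995] z at axis 196.0 4323
cap centre tool [-1.74  0.33] rms 0.42 35
```

```bash
cat > ins.py <<'E'
from shift import *;from goal import *
import sys
s=env.state();T=toolT(s);Rm=T[:3,:3]
m=np.array([-1.2,.2,205]);a=Rm@np.array([.0313,.001,.9995])
mid=T[:3,3]+Rm@m;q=mid-C
print("t",s["t"],"mid in collar",np.round([q@X,q@Y,q@N],2),"axis err in collar (x,y) deg",np.degrees([a@X,a@Y]).round(2),"theta",np.degrees(np.arctan2(T[:3,0]@Y,T[:3,0]@X)).round(1))
F=s["ft_force"];print("F collar",np.round([F@X,F@Y,F@N],1),"moment",np.round(s["moment"],2),"grip",round(s["grip_force"],1),"op",round(s["opening"],3))
for z in map(float,sys.argv[1:]): print(z,(Rm.T@(C+N*z-mid)/1000).round(4))
E
python3 ins.py 60 30 14 -1.5
```

```text
t 13.975 mid in collar [ -1.61  -4.6  110.66] axis err in collar (x,y) deg [-0.5   0.97] theta 79.2
F collar [-0.8  1.1 -0.7] moment [-0.31  0.25 -0.01] grip 30.0 op 0.144
60.0 [0.0056 0.0014 0.0506]
30.0 [0.0061 0.0018 0.0806]
14.0 [0.0064 0.002  0.0966]
-1.5 [0.0066 0.0022 0.1121]
```

Call:
carry_out(
  series=[
    [0.003, 0.001, 0.025, 0, 0],
    [0.0056, 0.0014, 0.0506, 0, 0],
    [0.0058, 0.0016, 0.065, 0, 0],
    [0.0058, 0.0016, 0.065, 0, 0],
  ],
)

```text
t: 14.48
eef_pos: [486.7, 110.4, 296.4]
tcp_rot: [2.555, -0.096, 2.162]
ft_force: [-0.8, -0.8, -2.4]
opening: 0.144
grip_force: 30.0
```

```bash
python3 ins.py 30 14 -1.5
```

```text
t 14.475 mid in collar [-0.95  0.8  44.5 ] axis err in collar (x,y) deg [-0.59  1.1 ] theta 79.2
F collar [-2.3 -0.1 -1.3] moment [-0.35  0.23 -0.01] grip 30.0 op 0.144
30.0 [-0.0004  0.0013  0.0145]
14.0 [-0.0002  0.0015  0.0305]
-1.5 [0.0001 0.0018 0.046 ]
```

Call:
carry_out(
  series=[
    [-0.0004, 0.0013, 0.002, 0, 0],
    [-0.0004, 0.0013, 0.007, 0, 0],
    [-0.0004, 0.0013, 0.0145, 0, 0],
    [-0.0004, 0.0013, 0.02, 0, 0],
  ],
)

```text
t: 14.98
eef_pos: [495.8, 117.2, 279.7]
tcp_rot: [2.556, -0.096, 2.16]
ft_force: [0.5, -0.6, -2.0]
opening: 0.147
grip_force: 30.0
```

```bash
python3 ins.py 14 -1.5
```

```text
t 14.975 mid in collar [-1.45 -0.56 24.27] axis err in collar (x,y) deg [-0.64  1.08] theta 79.1
F collar [-1.2 -0.8 -1.6] moment [-0.31  0.22  0.02] grip 30.0 op 0.147
14.0 [0.001  0.0015 0.0102]
-1.5 [0.0012 0.0017 0.0257]
```

Call:
carry_out(
  series=[
    [0.001, 0.0015, 0.003, 0, 0],
    [0.001, 0.0015, 0.007, 0, 0],
    [0.001, 0.0015, 0.0105, 0, 0],
    [0.001, 0.0015, 0.014, 0, 0],
  ],
)

```text
t: 15.48
eef_pos: [502.0, 123.9, 269.2]
tcp_rot: [2.555, -0.096, 2.161]
ft_force: [-1.2, -0.9, 0.9]
opening: 0.143
grip_force: 30.0
```

```bash
python3 ins.py 4 -2
```

```text
t 15.475 mid in collar [ 0.05  0.08 10.52] axis err in collar (x,y) deg [-0.63  1.08] theta 79.1
F collar [-0.7  0.2  1.6] moment [-0.22  0.32  0.05] grip 30.0 op 0.143
4.0 [0.     0.0001 0.0065]
-2.0 [0.0001 0.0002 0.0125]
```

Lugs are in the slots with a spring force of about 3 N, as predicted. Pushing in.

Call:
carry_out(
  series=[
    [0, 0, 0.004, 0, 0],
    [0, 0, 0.008, 0, 0],
    [0, 0.0001, 0.0115, 0, 0],
    [0, 0.0001, 0.0122, 0, 0],
  ],
)

```text
t: 15.98
eef_pos: [507.1, 128.5, 259.3]
tcp_rot: [2.555, -0.096, 2.161]
ft_force: [-4.9, -1.9, 7.4]
opening: 0.146
grip_force: 30.0
```

```bash
python3 ins.py -1 -2
```

```text
t 15.975 mid in collar [-0.    0.03 -1.54] axis err in collar (x,y) deg [-0.62  1.09] theta 79.1
F collar [0.3 2.  8.8] moment [-0.06  0.39  0.24] grip 30.0 op 0.146
-1.0 [-0.     -0.     -0.0005]
-2.0 [-0.      0.      0.0005]
```

Call:
carry_out(
  series=[
    [0, 0.0002, 0, 8, 0],
    [0, 0.0004, 0, 16, 0],
    [0, 0.0005, 0, 24, 0],
    [-0.0001, 0.0007, 0, 32, 0],
    [-0.0002, 0.0008, 0, 40, 0],
    [-0.0002, 0.0008, 0, 40, 0],
  ],
)

```text
t: 16.73
eef_pos: [507.9, 128.4, 260.0]
tcp_rot: [2.732, -0.442, 1.524]
ft_force: [-4.2, -2.9, 7.6]
opening: 0.148
grip_force: 30.0
```

```bash
python3 ins.py -1 -2
```

```text
t 16.725 mid in collar [ 0.14 -0.54 -1.27] axis err in collar (x,y) deg [0.43 0.36] theta 39.0
F collar [0.2 0.8 9.1] moment [-0.36  0.31 -0.03] grip 30.0 op 0.148
-1.0 [ 0.0002 -0.0005 -0.0003]
-2.0 [ 0.0002 -0.0005  0.0007]
```

Call:
carry_out(
  series=[
    [0, 0, 0, 8, 0],
    [-0.0002, 0.0001, 0, 16, 0],
    [-0.0003, 0.0001, 0, 24, 0],
    [-0.0004, 0.0001, 0, 32, 0],
    [-0.0005, 0.0001, 0, 39, 0],
    [-0.0005, 0.0001, 0, 39, 0],
    [-0.0005, 0.0001, 0, 39, 0],
  ],
)

```text
t: 17.6
eef_pos: [507.8, 127.9, 259.6]
tcp_rot: [3.128, -0.593, 0.756]
ft_force: [-5.2, -4.7, 6.6]
opening: 0.146
grip_force: 30.0
```

```bash
python3 ins.py 2 4
```

```text
t 17.6 mid in collar [-0.97 -0.19 -1.33] axis err in collar (x,y) deg [ 0.76 -0.78] theta 0.1
F collar [-2.   0.1  9.4] moment [-0.52  0.57 -0.02] grip 30.0 op 0.146
2.0 [ 0.0009 -0.0001 -0.0033]
4.0 [ 0.0009 -0.0001 -0.0053]
```

Call:
carry_out(
  series=[
    [0.0003, 0, -0.0015, 0, 0],
    [0.0006, 0, -0.003, 0, 0],
    [0.0009, 0, -0.0045, 0, 0],
    [0.0009, 0, -0.0055, 0, 0],
    [0.0009, 0, -0.0055, 0, 0],
  ],
)

```text
t: 18.23
eef_pos: [506.2, 126.4, 264.2]
tcp_rot: [3.128, -0.592, 0.756]
ft_force: [1.2, -1.7, -3.5]
opening: 0.142
grip_force: 30.0
```

```bash
python3 ins.py 4
```

```text
t 18.225 mid in collar [-0.31 -0.07  3.62] axis err in collar (x,y) deg [ 0.71 -0.75] theta 0.1
F collar [-2.3 -2.  -2.7] moment [-1.09  0.64 -0.31] grip 30.0 op 0.142
4.0 [ 0.0003 -0.0001 -0.0004]
```

The spring force is now carried by the notches, so the cartridge is caught. Releasing and backing off along the axis.

Call:
carry_out(
  series=[
    [0, 0, 0, 0, 0.2],
    [0, 0, 0, 0, 0.4],
    [0, 0, 0, 0, 0.4],
    [0, 0, -0.02, 0, 0.4],
    [0, 0, -0.05, 0, 0.4],
    [0, 0, -0.1, 0, 0.4],
    [0, 0, -0.15, 0, 0.4],
    [0, 0, -0.15, 0, 0.4],
  ],
)

```text
t: 19.23
eef_pos: [442.9, 69.8, 391.7]
tcp_rot: [3.124, -0.596, 0.758]
ft_force: [0.2, -0.2, 0.4]
opening: 0.402
grip_force: 0.0
```

```bash
python3 - <<'E'
from look import *;from goal import *
T=look("e",(160,60,480,300),2);f=np.load("pics/w_e.npz")
hsv=cv2.cvtColor(f["p"],cv2.COLOR_RGB2HSV);m=cv2.inRange(hsv,(105,110,30),(125,255,255))
uv=np.argwhere(m)[:,::-1];P=cloud("wrist",f["d"],uv,T)-C;Q=np.c_[P@X,P@Y,P@N];Q=Q[(np.hypot(Q[:,0],Q[:,1])<45)&(Q[:,2]>0)&(Q[:,2]<60)]
print(np.histogram(Q[:,2],bins=np.arange(0,60,3)))
b=Q[Q[:,2]>32];c=Q[(Q[:,2]>8)&(Q[:,2]<19)];print("bar",cv2.minAreaRect(b[:,:2].astype(np.float32)),np.median(b[:,2]),"cap top z",np.median(c[:,2]),cv2.minEnclosingCircle(c[:,:2].astype(np.float32)))
A=np.c_[c[:,:2],np.ones(len(c))];print("cap tilt",np.linalg.lstsq(A,c[:,2],rcond=None)[0].round(3),env.state()["ft_force"])
E
```

```text
{'t': 19.225, 'joints': [-0.065, 0.225, 2.087, 0.861, 0.555, 0.067], 'eef_pos': [442.934, 69.827, 391.69], 'tcp_rot': [3.124, -0.596, 0.758]}
(array([   0,    0,    0,  793, 2708,   12,    3,    9,    5,   10,    4,
         66,  616,  109,    0,    0,    0,    0,    0]), array([ 0,  3,  6,  9, 12, 15, 18, 21, 24, 27, 30, 33, 36, 39, 42, 45, 48,
       51, 54, 57]))
bar ((1.2048587799072266, -0.8068742752075195), (60.508853912353516, 12.941855430603027), 0.08334993571043015) 37.98796540631337 cap top z 12.582868946655498 ((0.04333512857556343, -0.7835166454315186), 36.010276794433594)
cap tilt [ 3.0000e-03 -9.0000e-03  1.2577e+01] [ 0.3840197   0.3195503  -0.11161243]
```

View pics/w_e.png

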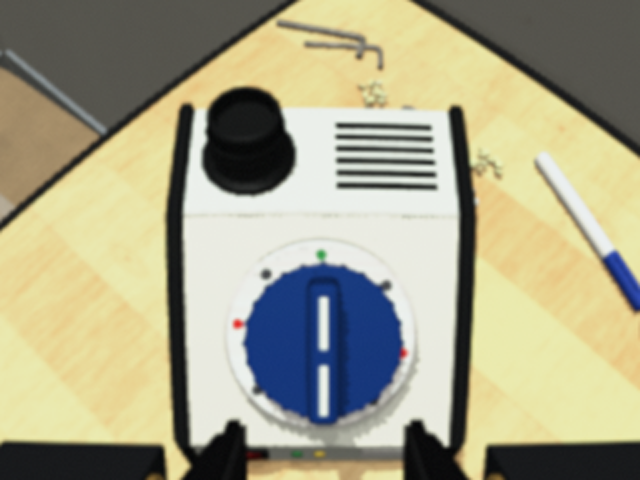

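The cartridge is locked. The cap is centred at about (323,343) with its bar pointing at the green dot (321,255), and its middle is 3.6 mm outside the mouth. The tilt is under 1° and the gripper is clear.

```bash
python3 -c "
from cell import env
print(env.job_done())"
```

```text
the job is handed in; nothing more can be done
None
```

The blue-capped cartridge is locked in the collar with its bar on the catch line and the gripper clear; the job was handed in at about 19 s, no verdict was returned, and no move went near the screwdriver, cutters or multimeter, though I did not re-measure them.

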